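# Turn the stone carousel to the pointer

## Robot

A 7-joint arm with a two-finger parallel gripper is mounted at the origin on the work surface. World frame = base frame: x ahead of the robot, y to its left, z up, the work surface at z = 0. Lengths are in m, angles in rad, forces in N, time in s.
With the tool pointing down it reaches from about 0.4 to 0.925 m from the base axis. Payload 5.6 kg.
Tool frame: the origin (TCP) lies at the centre of the arm's flange, where the gripper is bolted on; the fingertips stand 173 mm ahead of it and the grasp point (between the pads) lies 155 mm ahead of it; z points along the fingers, y is the line along which they close (so a half turn about z gives the same grasp; the last joint's range is limited). The gripper opens to 85 mm and grips with 20 to 120 N. Pads are 22 mm wide; open, the fingers measure 114 mm over their backs; the gripper's body (76 mm by 85 mm) begins 54 mm behind the grasp point. The pads swing forward as they close: fully open they stand 13 mm farther back than shut.
Start: joints at [-1.208, 0.468, -0.012, 1.603, 0.006, 1.071, -0.056], TCP at [0.257, 0.597, 0.405] pointing down, gripper open.
Joint ranges: [-2.53, 2.53], [-0.31, 2.02], [-1.57, 1.55], [0.28, 2.44], [-1.29, 4.43], [0.15, 1.84], [-2.92, 2.92]. Speed limits (rad/s): [2.57, 2.57, 3.14, 3.14, 3.14, 3.14, 3.14].

## Interface

Orientations are given as a unit quaternion [x, y, z, w].
In Python, from plant import * gives the robot as it stands.
- The arm moves only by the tool step_arm, never from a script. Its argument "deltas" is a list of rows, each a list of 7 numbers: the closure, from -1 (fully open) to 1 (shut), then the shift along the tool's x, y, z in cm, then the turn, a rotation vector about the tool's x, y, z in degrees. In form: [[jaw, dx, dy, dz, rx, ry, rz], ...]. A call has 1 to 12 rows; each row is the pose to reach, as a shift and turn from the pose commanded when the call began, along the tool's axes at that moment; what a row does not reach only later rows make up. A row lasts 1/12 s, in which the tool goes at most 41.7 mm and 7.16 degrees, less where a joint would pass 70% of its speed; a pose out of reach is approached as far as the arm can. A call with a gripper value outside its range is refused whole. The fingers move at their own pace and stop on an object; "newtons" is the grip in N (left out, the last holds). Time passes only in rows, so rows that repeat a pose let the fingers close. It gives the time, the measured TCP pose, the force, the opening and the grip force at its end, in the units of the state.
- read_state(): the state, without advancing time (a new reading comes with each control period).
- capture(name): name is "scene" or "top" or "wrist"; returns the picture (480x640x3 uint8, red, green, blue); there is no depth.
- camera_model(name): a dict with "K" (3x3 intrinsics, pixels), "eye" and "orientation" of the camera in the world. Camera axes: x right, y down, z forward; pixel columns grow to the right and rows downward; lengths in m; the calibration is good to about 2 mm. The wrist camera is an equidistant fisheye: a pixel r from the principal point sees the ray r / f radians off the axis. A picture is of the moment at which its call begins: read the wrist's pose just before it. camera_model takes no time and is no camera call; for the wrist camera it gives the pose at the moment of the call.
- job_done(): hands the job in; it is judged then, once.
The state is a dict: "time_s": time; "joint_positions": joint angles; "joint_vel": joint speeds; "tau": joint torques, N m; "tool_pos": TCP position; "tcp_rot": TCP orientation; "wrist_force": force on the tool from outside, world axes, zero at the start; "torque": the same for the moment, N m; "gripper_width": finger opening in m; "finger_force": force on a finger pad.
Only numpy, scipy, OpenCV 4.12 (cv2) and the standard library are available. Lean on these libraries where they do the work, as an engineer would, in place of code of your own. Each camera call takes 0.05 s, during which the arm holds its last target. There are 200 camera calls.

## Task

On the go club's display table, turn the wooden stone carousel by gently pushing the tabs on its rim with the fingertips until the tub whose lid has a round knob stands at the front, squarely in line with the pointer block. Do not touch, lift or tip any of the tubs on the carousel, and leave everything else on the table where it stands.

Things in the scene. Friction and masses are not known exactly. Their poses are not given: they have to be found in the camera images.
- stand: Fixed foot of the carousel: black disc on the table, 170 mm across, 16 mm high. Origin: on the table, on the carousel's vertical turning axis. Its +x axis points to the front, along a flat steel strip (4 mm high) to the pointer. The front is on the side away from the robot, up to about 40 degrees off straight ahead.
- pointer (a point): Inner tip of the fixed dark wooden pointer block, which lies on the table at the front, 185 to 225 mm from the axis, 50 mm wide, 18 mm high, pointing inwards at the axis. The point is 185 mm from the axis, 9 mm up.
- carousel: The turning wooden disc, 230 mm across, 18 to 36 mm above the table, with six tabs on its rim, every 60 degrees, the first along its +x axis. Origin: on the turning axis at table height; z up. Four seats with 7 mm rims lie 68 mm from the axis along +x, +y, -x, -y, a tub in each. Turns endlessly both ways; light friction (1 to 2 N at a tab), no coasting if pushed slowly; keep below 2.5 rad/s.
- tab (a point): Middle of the free part of one of the six wooden rim tabs (the one along the carousel's +x axis), 136 mm from the axis, 31 mm above the table. Each tab is a radial bar 20 mm wide, its free part 115 to 156 mm from the axis, 18 to 44 mm above the table; free space below and between the tabs.
- knob_tub: The tub to bring to the front: loose round white plastic tub, 64 mm across, with a lid carrying a 22 mm round knob; 61 mm tall in all. Stands in one of the carousel's four seats, which one varies, its underside 36 mm above the table. Origin: centre of its underside; z is up. It is at the front when it lies on the stand's +x axis (68 mm out).
- flat_tub: Loose white tub in another seat, 64 mm across, 42 mm tall, plain flat lid. Origin: centre of underside.
- open_tub: Loose white open tub in another seat, 62 mm across, 39 mm tall, full of black stones. Origin: centre of underside.
- dish_tub: Loose low white dish in another seat, 60 mm across, about 20 mm tall with white stones. Origin: centre of underside.
- bowl: Loose black bowl of stones on the table to the left of the carousel, 68 mm across, 30 mm tall; bystander. Origin: centre of underside.
- pail: Loose pale translucent pail with a white lid at the left of the table, 116 mm across, 105 mm tall; bystander. Origin: centre of underside.
- board: Loose small wooden go board lying at the right, 170 x 170 x 18 mm; bystander. Origin: centre of underside.
- clock: Loose grey two-button game clock at the far right, 50 x 150 mm, 61 mm tall; bystander. Origin: centre of underside.
There are look-alikes about, which are no part of the job. What is shaped like the flat_tub but orange is not meant. There is more than one size of the dish_tub; the job needs the larger.

How it is judged:
On the way:
1. the fingers push on the carousel (contact force between the fingers and carousel above 0.3 N), for 0.02 s.
At the end, for the whole second after the job is handed in: The knobbed tub stands within 10 mm (about 8 degrees) of the line from the carousel's axis to the pointer, on the pointer's side; the carousel is at rest; all four tubs stand upright in their seats; nothing else on the table has moved by 15 mm (y of knob_tub in the frame of stand between -0.01 and 0.01 m and x of knob_tub in the frame of stand above 0.05 m and angular speed of carousel below 0.05 rad/s and horizontal distance between knob_tub and carousel between 0.056 and 0.08 m and height (world z) of each of knob_tub, flat_tub, open_tub, dish_tub below 0.041 m and angle between each of knob_tub, flat_tub, open_tub, dish_tub's own z axis and vertical below 0.1 rad and horizontal distance between flat_tub and carousel between 0.056 and 0.08 m and horizontal distance between open_tub and carousel between 0.056 and 0.08 m and horizontal distance between dish_tub and carousel between 0.056 and 0.08 m and distance of each of bowl, pail, board, clock from where it was at the start of the episode below 0.015 m); the robot touches nothing.
It fails at once if a tub on the carousel is touched by the robot (more than 0.5 N) (contact force between any of the fingers, the arm and knob_tub above 0.5 N or contact force between any of the fingers, the arm and flat_tub above 0.5 N or contact force between any of the fingers, the arm and open_tub above 0.5 N or contact force between any of the fingers, the arm and dish_tub above 0.5 N).
It fails at once if a tub is lifted more than 12 mm (height (world z) of any of knob_tub, flat_tub, open_tub, dish_tub above 0.048 m).
It fails at once if a tub is tipped (more than 0.35 rad) (angle between any of knob_tub, flat_tub, open_tub, dish_tub's own z axis and vertical above 0.35 rad).
It fails at once if the carousel is spun roughly (over 2.5 rad/s) (angular speed of carousel above 2.5 rad/s).
It fails at once if a bystander is moved by 15 mm or more, or lifted (distance of any of bowl, pail, board, clock from where it was at the start of the episode above 0.015 m).
It also fails if it takes over 45 s, if anything falls off the work surface, if the arm or the gripper's body presses on something with over 40 N, if the wrist force passes 120 N, or if a joint passes its speed limit or range.

## Working session

There is one attempt and no reset: what is moved stays moved. The work goes in short steps, Python scripts to look and compute and a tool call to move; the robot and the scene stay as the last step left them, time stands still between calls to the robot, and variables do not carry over. Pictures are saved under pics/ and viewed, at most 10 in all, crops included, and the job is handed in when it is done.

Besides the shell and the picture viewer there is one more tool, called after "Request:" by a JSON object that holds its "api" and its "payload". step_arm: Moves the arm, as the interface text tells. Its arguments: {"type":"object","properties":{"deltas":{"type":"array","items":{"type":"array","items":{"type":"number"}}},"newtons":{"type":"number"}},"required":["deltas"]}

```bash
mkdir -p pics
python3 - <<'E'
from plant import *
import cv2
s=read_state();print(s)
for n in ("scene","top"):
    cv2.imwrite(f"pics/{n}0.png",capture(n)[:,:,::-1]);print(n,camera_model(n))
E
```

```text
{'time_s': 0.0, 'joint_positions': array([-1.20797957,  0.46837175, -0.01157657,  1.6036624 ,  0.00596667,
        1.07142215, -0.05634387]), 'joint_vel': array([ 9.26252025e-04,  2.14945582e-05, -2.06399903e-03,  1.16182613e-03,
       -1.82366118e-03,  4.64097743e-05,  1.92663019e-04]), 'tau': array([-6.38541678e-04, -5.32391810e+01,  2.13450211e-02, -2.51300329e+01,
        1.14574356e-02,  7.87429250e-03,  2.17424389e-05]), 'tool_pos': array([0.25654741, 0.59693794, 0.4037255 ]), 'tcp_rot': array([ 2.01590831e-01,  9.79469397e-01, -9.05269725e-04, -1.30255840e-04]), 'wrist_force': array([ 0.24364995, -0.01170733, -0.12130832]), 'torque': array([ 0.00492324,  0.0379336 , -0.01171452]), 'finger_force': 0.0, 'gripper_width': 0.08517495210589096}
scene {'K': array([[514.71103629,   0.        , 332.68298159],
       [  0.        , 514.71103629, 238.42797966],
       [  0.        ,   0.        ,   1.        ]]), 'eye': array([ 1.38638511, -0.11236933,  0.93355152]), 'orientation': array([ 0.68871394,  0.61495261, -0.24870127, -0.29266719])}
top {'K': array([[450.77589624,   0.        , 322.83319709],
       [  0.        , 450.77589624, 237.82496953],
       [  0.        ,   0.        ,   1.        ]]), 'eye': array([0.41561371, 0.01241882, 1.03104096]), 'orientation': array([-0.70000092,  0.71175834, -0.04504846,  0.03700555])}
```

View pics/top0.png

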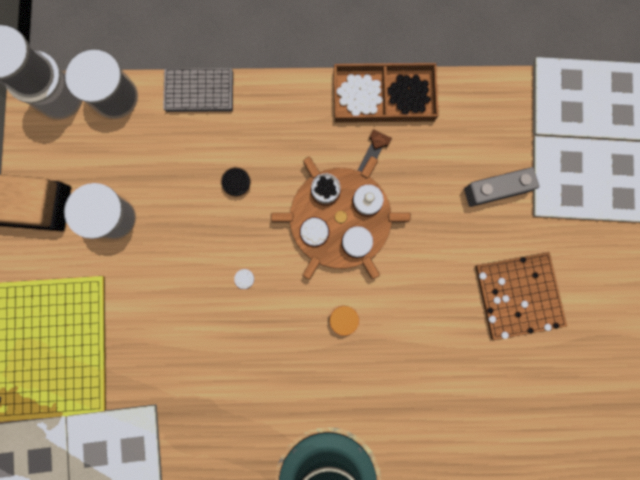

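View pics/scene0.png

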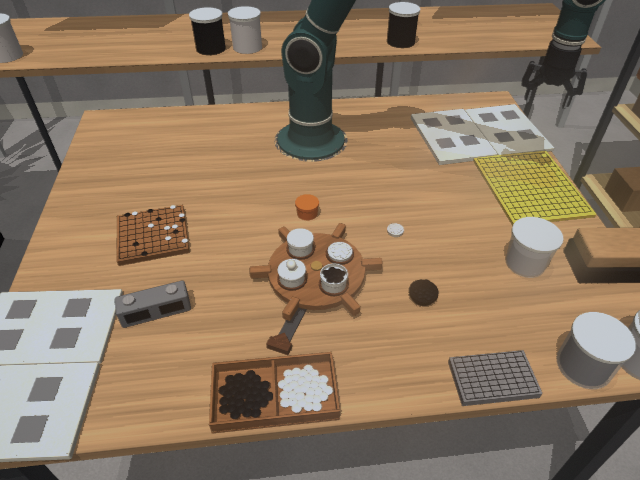

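The top view shows the carousel hub at about (341,217) and the pointer at about (378,138). The steel strip runs up and to the right from the carousel.

Tubs on the carousel:
- (368,199) has a round knob on its lid, so it is the target.
- (357,241) has a plain flat lid.
- (326,188) is the open tub with black stones.
- (314,231) is the dish.

The orange tub at (344,320) and the small dish at (244,279) are the look-alikes. I'll measure now and confirm the target in a crop.

```bash
cat > h.py <<'E'
from plant import *
import cv2, numpy as np
from scipy.spatial.transform import Rotation as R
def ray(m,u,v):
    d=np.linalg.inv(m["K"])@[u,v,1]; return R.from_quat(m["orientation"]).apply(d)
def onz(m,u,v,z):
    d=ray(m,u,v); e=m["eye"]; return (e+d*(z-e[2])/d[2])[:2]
def proj(m,p):
    c=R.from_quat(m["orientation"]).inv().apply(np.array(p)-m["eye"]); q=m["K"]@c; return q[:2]/q[2]
E
python3 - <<'E'
from h import *
m=camera_model("top"); im=cv2.imread("pics/top0.png")
hsv=cv2.cvtColor(im,cv2.COLOR_BGR2HSV)
def blobs(mask,amin):
    n,l,s,c=cv2.connectedComponentsWithStats(mask.astype(np.uint8))
    return [(s[i],c[i]) for i in range(1,n) if s[i,4]>=amin]
win=np.zeros(im.shape[:2],bool);win[100:290,255:425]=1
gold=win&(abs(hsv[...,0].astype(int)-21)<6)&(hsv[...,1]>120)&(hsv[...,2]>150)
print("hub hsv",hsv[217,341],"tabs",hsv[217,282],hsv[170,369],"wood",hsv[217,260],"disc",hsv[260,340],"ptr",hsv[138,378],"lid",hsv[205,376],"knob",hsv[198,369])
white=win&(hsv[...,1]<40)&(hsv[...,2]>150)
for s,c in blobs(white,100): print("white",s,c.round(1),onz(m,*c,.078).round(4))
# disc colour
dm=win&(hsv[...,1]>150)&(hsv[...,2]<190)
for s,c in blobs(dm,60): print("disc",s,c.round(1),onz(m,*c,.036).round(4))
dark=win&(hsv[...,2]<110); dark[160:]=0
for s,c in blobs(dark,40): print("dark",s,c.round(1),onz(m,*c,.018).round(4))
cv2.imwrite("pics/crop0.png",cv2.resize(im[115:285,255:425],(600,600),interpolation=cv2.INTER_CUBIC))
E
```

```text
hub hsv [ 19 147 198] tabs [ 12 149 174] [ 12 151 166] wood [ 15 118 193] disc [ 12 149 171] ptr [ 10 148 124] lid [115  13 213] knob [ 15   3 203]
white [340 100  42  15 442] [360.9 105.6] [ 0.8189 -0.0885]
white [354 185  29  28 643] [368.1 198.6] [ 0.6102 -0.0983]
white [301 218  27  27 577] [314.  230.9] [0.5417 0.0192]
white [343 227  30  29 686] [357.4 240.9] [ 0.5189 -0.0729]
disc [335 100  90  22 497] [379.4 115.2] [ 0.8133 -0.1347]
disc [371 134  18  14 117] [379.2 140.2] [ 0.7538 -0.1326]
disc [336 170  32  20 165] [351.1 179.2] [ 0.6639 -0.066 ]
disc [286 195  33  29 197] [299.9 211.7] [0.5911 0.0503]
disc [307 194 102  49 644] [360.8 216.8] [ 0.5775 -0.0855]
disc [318 211  52  56 491] [336.8 247.6] [ 0.5093 -0.0305]
disc [296 237  24  28  99] [309.9 251.3] [0.5021 0.0292]
dark [334 100  91  24 991] [392.9 113.6] [ 0.824  -0.1693]
dark [364 131  26  29 324] [375.7 145.4] [ 0.7476 -0.1266]
```

View pics/crop0.png

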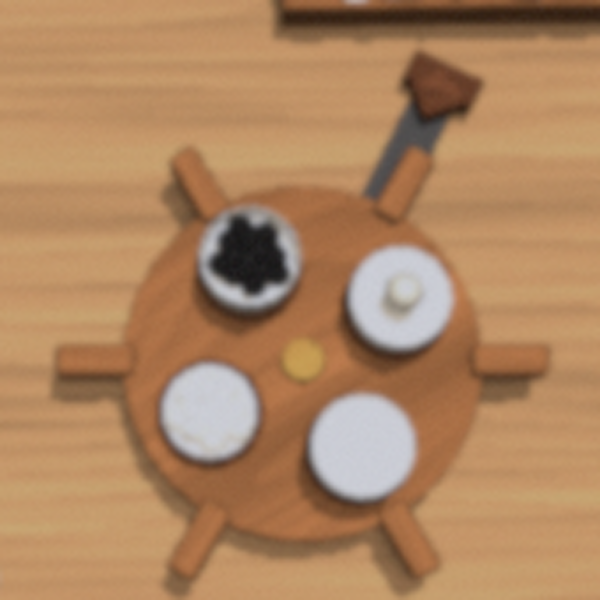

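Run:
```python
from h import *
m=camera_model("top"); k=170/600
f=lambda u,v,z: onz(m,255+u*k-.35,115+v*k-.35,z)
hub=f(303,359,.038); tip=f(430,119,.018); knobtub=f(400,300,.078)
print("hub",hub,"tip",tip,np.linalg.norm(tip-hub))
ang=lambda p:np.degrees(np.arctan2(*(p-c)[::-1]))
tabs={n:f(*p,.044) for n,p in dict(L=(57,361),R=(549,361),UL=(183,152),LR=(428,573),UR=(424,153),LL=(183,573)).items()}
c2=np.mean(list(tabs.values()),0); print("axis from tabs",c2)
tubs={n:f(u,v,z) for n,(u,v,z) in dict(knob=(400,300,.078),open=(249,259,.075),dish=(210,412,.056),flat=(362,446,.078)).items()}
c3=np.mean(list(tubs.values()),0); print("axis from tubs",c3)
c=(hub+c2+c3)/3; print("c",c, "front",ang(tip),np.linalg.norm(tip-c))
for n,p in {**tabs,**tubs}.items(): print(n,p.round(4),ang(p).round(1),np.linalg.norm(p-c).round(4))
s=read_state(); print(R.from_quat(s["tcp_rot"]).as_matrix().round(3))
```

```text
hub [ 0.57890713 -0.0401485 ] tip [ 0.74053513 -0.12817483] 0.18404413665690322
axis from tabs [ 0.57727728 -0.04056301]
axis from tubs [ 0.57639089 -0.03946971]
c [ 0.5775251  -0.04006041] front -28.39326437864193 0.18530089017836962
L [0.5791 0.1146] 89.4 0.1546
R [ 0.5742 -0.1947] -91.2 0.1546
UL [0.7127 0.0338] 28.7 0.154
LR [ 0.4426 -0.1143] -151.2 0.154
UR [ 0.7099 -0.12  ] -31.1 0.1546
LL [0.4452 0.0373] 149.7 0.1533
knob [ 0.6078 -0.098 ] -62.4 0.0654
open [ 0.6354 -0.0064] 30.2 0.0669
dish [0.5437 0.019 ] 119.8 0.0681
flat [ 0.5187 -0.0725] -151.2 0.0672
[[-0.919  0.395 -0.001]
 [ 0.395  0.919 -0.002]
 [-0.    -0.002 -1.   ]]
```

The crop confirms the target: the tub at (368,199) has the knob, and the one at (357,241) is flat. The axis is at (0.5775,-0.040), with the pointer tip measured 185 mm out as specified, and the front is at -28.4°. The knob tub is at about -61°, so the carousel must turn about +32.5° counter-clockwise. I'll push the right-hand tab (-91°) from the robot side, with the jaws shut. First I travel high.

Request:
{"api": "step_arm", "payload": {"deltas": [[1,-55.8,-60.6,0,0,0,67.7],[1,-55.8,-60.6,0,0,0,67.7],[1,-55.8,-60.6,0,0,0,67.7],[1,-55.8,-60.6,0,0,0,67.7],[1,-55.8,-60.6,0,0,0,67.7],[1,-55.8,-60.6,0,0,0,67.7],[1,-55.8,-60.6,0,0,0,67.7],[1,-55.8,-60.6,0,0,0,67.7],[1,-55.8,-60.6,0,0,0,67.7],[1,-55.8,-60.6,0,0,0,67.7],[1,-55.8,-60.6,0,0,0,67.7],[1,-55.8,-60.6,0,0,0,67.7]], "newtons": 20}}

```text
time_s: 1.1
tool_pos: [0.4225, 0.1235, 0.4047]
tcp_rot: [0.713, 0.701, 0.0, -0.0]
wrist_force: [1.3, 0.9, -0.4]
gripper_width: 0.0001
finger_force: 0.0
```

Request:
{"api": "step_arm", "payload": {"deltas": [[1,-30.2,11.3,0,0,0,0],[1,-30.2,11.3,0,0,0,0],[1,-30.2,11.3,0,0,0,0],[1,-30.2,11.3,0,0,0,0],[1,-30.2,11.3,0,0,0,0],[1,-30.2,11.3,0,0,0,0],[1,-30.2,11.3,0,0,0,0],[1,-30.2,11.3,0,0,0,0],[1,-30.2,11.3,10,0,0,0],[1,-30.2,11.3,10,0,0,0],[1,-30.2,11.3,10,0,0,0],[1,-30.2,11.3,10,0,0,0]]}}

```text
time_s: 2.1
tool_pos: [0.5287, -0.1776, 0.3001]
tcp_rot: [0.713, 0.701, -0.003, -0.004]
wrist_force: [-0.3, 0.8, 0.5]
gripper_width: -0.0001
finger_force: 0.0
```

Request:
{"api": "step_arm", "payload": {"deltas": [[1,-0.2,0,4,0,0,0],[1,-0.2,0,7,0,0,0],[1,-0.2,0,9,0,0,0],[1,-0.2,0,10.1,0,0,0],[1,-0.2,0,10.1,0,0,0]]}}

```text
time_s: 2.52
tool_pos: [0.5303, -0.1801, 0.2027]
tcp_rot: [0.713, 0.701, -0.001, -0.001]
wrist_force: [-0.9, -0.1, 0.3]
gripper_width: 0.0001
finger_force: 0.0
```

Run:
```python
from h import *
s=read_state();print(s["tool_pos"],s["wrist_force"])
im=capture("scene")[:,:,::-1]
cv2.imwrite("pics/s1.png",cv2.resize(im[140:380,180:440],(650,600),interpolation=cv2.INTER_CUBIC))
```

```text
[ 0.53029987 -0.18006397  0.20270575] [-0.92696757 -0.10781419  0.29098787]
```

View pics/s1.png

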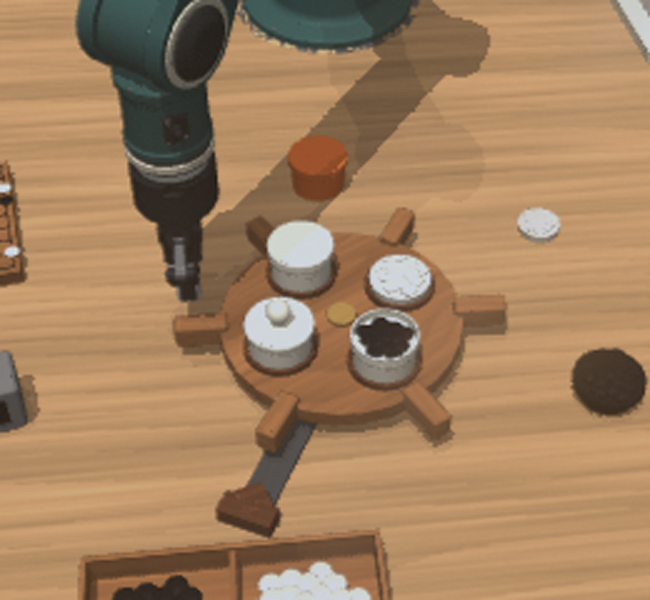

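The scene crop shows the shut fingers at about (188,285), just behind the right-hand tab at (200,330) and clear of the tubs. Now a slow push of about 20°.

Request:
{"api": "step_arm", "payload": {"deltas": [[1,0,0.7,0.3,0,0,0],[1,0.1,1.4,0.3,0,0,0],[1,0.1,2.0,0.3,0,0,0],[1,0,2.65,0.3,0,0,-2.5],[1,0,3.3,0.3,0,0,-5],[1,-0.1,3.9,0.3,0,0,-7.5],[1,-0.1,4.5,0.3,0,0,-10],[1,-0.1,5.1,0.3,0,0,-12.5],[1,-0.1,5.7,0.3,0,0,-15],[1,0,6.35,0.3,0,0,-17.5],[1,0.1,6.95,0.3,0,0,-20],[1,0.1,6.95,0.3,0,0,-20]]}}

```text
time_s: 3.57
tool_pos: [0.6019, -0.18, 0.2017]
tcp_rot: [0.579, 0.815, 0.001, 0.001]
wrist_force: [0.2, -0.7, -0.4]
gripper_width: 0.0004
finger_force: 0.0
```

```bash
cat > meas.py <<'E'
from h import *
import sys
s=read_state();print(s["tool_pos"],s["tcp_rot"],s["wrist_force"])
c=np.array([.5775,-.0401])
m=camera_model("scene");im=capture("scene")[:,:,::-1];cv2.imwrite(f"pics/{sys.argv[1]}.png",im)
t=camera_model("top");it=capture("top")[:,:,::-1];cv2.imwrite(f"pics/{sys.argv[1]}t.png",it)
cv2.imwrite(f"pics/{sys.argv[1]}c.png",np.hstack([cv2.resize(it[115:285,255:425],(400,400)),cv2.resize(im[210:340,240:370],(400,400))]))
E
python3 meas.py a
```

```text
[ 0.60187147 -0.18001366  0.20174769] [5.79389195e-01 8.15049675e-01 7.06149740e-04 1.30013020e-03] [ 0.22956074 -0.74376413 -0.42448387]
```

View pics/ac.png

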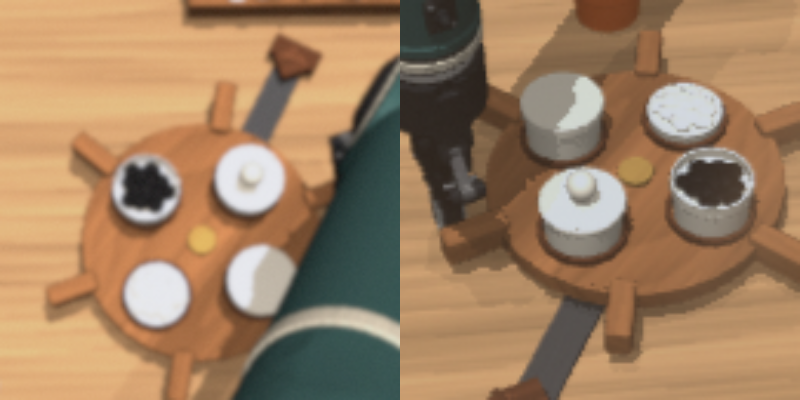

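The crop shows the carousel turned, the tubs seated and the fingers behind the tab. Now the angle from the visible tabs and tubs.

```bash
cat > ang.py <<'E'
from h import *
m=camera_model("top");k=170/400;c=np.array([.5775,-.0401])
def run(tabs,tubs):
    for u,v,z,md in [(*p,.044,60) for p in tabs]+[(*p,90) for p in tubs]:
        p=onz(m,255+u*k-.3,115+v*k-.3,z)-c
        print((u,v),"ang %.1f mod %.1f r %.4f"%(np.degrees(np.arctan2(p[1],p[0])),np.degrees(np.arctan2(p[1],p[0]))%md,np.hypot(*p)))
E
python3 -c "
from ang import run
run([(77,140),(49,297),(225,84)],[(250,180,.078),(146,190,.075),(157,294,.056)])"
```

```text
(77, 140) ang 50.1 mod 50.1 r 0.1526
(49, 297) ang 109.8 mod 49.8 r 0.1536
(225, 84) ang -9.5 mod 50.5 r 0.1529
(250, 180) ang -41.4 mod 48.6 r 0.0654
(146, 190) ang 51.3 mod 51.3 r 0.0669
(157, 294) ang 140.2 mod 50.2 r 0.0680
```

It has turned 21°, with the knob tub at -39.9°. That leaves 11.5°.

Request:
{"api": "step_arm", "payload": {"deltas": [[1,-0.1,0.5,0,0,0,-2],[1,-0.2,1.0,0,0,0,-4],[1,-0.2,1.5,0,0,0,-6],[1,-0.2,2.0,0,0,0,-8],[1,-0.2,2.45,0,0,0,-10],[1,-0.2,2.85,0,0,0,-11.5],[1,-0.2,2.85,0,0,0,-11.5],[1,-0.2,2.0,0,0,0,-11.5],[1,-0.4,0.5,0,0,0,-11.5],[1,-0.4,0,0,0,0,-11.5],[1,-0.4,0,-4,0,0,-11.5],[1,-0.4,0,-8,0,0,-11.5]]}}

```text
time_s: 4.67
tool_pos: [0.5993, -0.1843, 0.2789]
tcp_rot: [0.497, 0.868, -0.001, -0.003]
wrist_force: [0.2, 0.3, 0.7]
gripper_width: -0.0001
finger_force: 0.0
```

Request:
{"api": "step_arm", "payload": {"deltas": [[1,0,0,-4,0,0,0],[1,0,0,-8,0,0,0],[1,0,0,-12,0,0,0],[1,-4,0,-12,0,0,0],[1,-8,0,-12,0,0,0],[1,-12,0,-12,0,0,0],[1,-16,0,-12,0,0,0],[1,-16,0,-12,0,0,0]]}}

```text
time_s: 5.33
tool_pos: [0.6824, -0.3294, 0.3988]
tcp_rot: [0.499, 0.867, -0.003, 0.001]
wrist_force: [-2.4, -0.8, -1.2]
gripper_width: 0.0005
finger_force: 0.0
```

```bash
python3 meas.py b
```

```text
[ 0.68243707 -0.32942788  0.39880945] [ 4.98919646e-01  8.66643386e-01 -2.80159218e-03  7.61023579e-04] [-2.44455131 -0.79963821 -1.21451576]
```

View pics/bc.png

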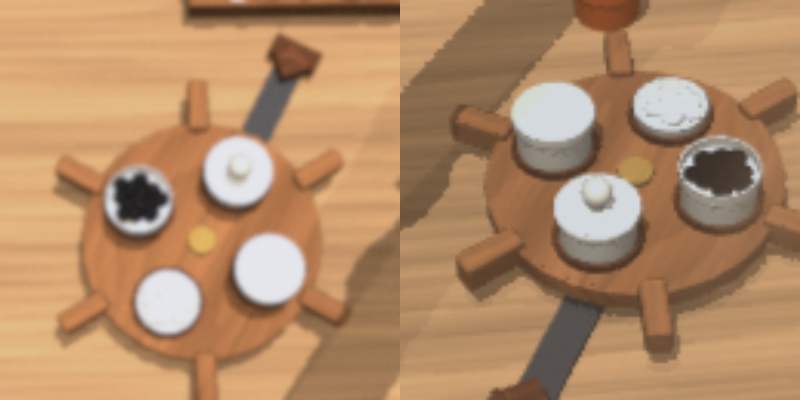

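```bash
python3 -c "
from ang import run
run([(58,164),(62,324),(198,81),(340,158),(345,317)],[(238,172,.078),(138,200,.075),(168,301,.056),(270,269,.078)])
import cv2,numpy as np
a=cv2.imread('pics/top0.png').astype(int);b=cv2.imread('pics/bt.png').astype(int)
d=np.abs(a-b).max(2)>60
n,l,s,c=cv2.connectedComponentsWithStats(d.astype(np.uint8))
print(s[1:][s[1:,4]>25])"
```

```text
(58, 164) ang 61.1 mod 1.1 r 0.1546
(62, 324) ang 120.3 mod 0.3 r 0.1535
(198, 81) ang 0.2 mod 0.2 r 0.1541
(340, 158) ang -60.0 mod 60.0 r 0.1535
(345, 317) ang -119.7 mod 0.3 r 0.1521
(238, 172) ang -29.8 mod 60.2 r 0.0653
(138, 200) ang 61.3 mod 61.3 r 0.0680
(168, 301) ang 150.4 mod 60.4 r 0.0677
(270, 269) ang -119.5 mod 60.5 r 0.0680
[[  586     5    14    23    36]
 [  353    16   287   464 56796]
 [  299   157    41    91  1690]
 [  364   158    11    16    74]
 [  341   172    30    32   533]
 [  313   185    72    77  2151]
 [  280   189    13     9    40]
 [  270   213    19    16   238]
 [  389   220    20     9   118]
 [  384   244    21    11    80]
 [  301   265    16    19   159]
 [  360   266    18    18   162]
 [    0   386   111    94  5148]
 [  342   472    12     8    42]]
```

The knob tub is at about -29.6° against the front at -28.4°. That is about 1.5 mm off the line, with 10 mm allowed. All tubs are seated and the arm is clear, so I'm handing in.

```bash
python3 -c "
from plant import *
print(job_done())"
```

```text
the job is handed in; nothing more can be done
None
```

I turned the carousel about 31° with the fingertips on one rim tab, so the knobbed tub now stands at the front, about 1.5 mm off the pointer line by my measurement; the job is handed in, but no verdict came back.

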